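# Clip the fish scalers back on the rack

### The arm

A 6-joint arm with a two-finger parallel gripper is mounted at the origin on the work surface. World frame = base frame: x ahead of the robot, y to its left, z up, the work surface at z = 0. Lengths are in m, angles in rad, forces in N, time in s.
With the tool pointing down it reaches from about 0.35 to 0.775 m from the base axis. Payload 7.3 kg.
Tool frame: the origin (TCP) lies at the very end of the fingers, on their centre line; the grasp point (between the pads) lies robot.pinch_z behind it (robot.pinch_z is the distance from the TCP to the grasp point, in m); y points along the fingers, z is the direction in which the jaws open and shut, and the axes are right-handed (so a half turn about y gives the same grasp; the last joint's range is limited). The gripper opens to 92 mm and grips with 3 to 60 N. Pads are 19 mm wide; open, the fingers measure 130 mm over their backs; the gripper's body (75 mm by 190 mm) begins 47 mm behind the grasp point.
Start: joints at [-0.146, 0.342, 1.524, -0, 1.275, -0.146], TCP at [0.525, 0, 0.227] pointing down, gripper open.
Joint ranges: [-2.53, 2.53], [-0.77, 2.02], [0.04, 2.7], [-1, 4.14], [0.28, 2.66], [-3.11, 3.11]. Speed limits (rad/s): [2.57, 2.57, 3.14, 3.14, 3.14, 3.14].

### API

Orientations are given as [roll, pitch, yaw] about the fixed x, y, z axes, in that order (R = Rz(yaw) Ry(pitch) Rx(roll)).
In Python, from cell import status, viewer, robot gives the robot as it stands. The module is installed in compiled form; this text tells all that it offers.
- The arm moves only by the shell command python3 -m pendant 'ROWS' [FORCE]. ROWS is JSON, a list that holds one entry, the list of rows, each a list of 7 numbers: the shift along the tool's x, y, z in cm, then the turn, a rotation vector about the tool's x, y, z in rad, then the finger opening in cm, from 0 to 9.18. A call has 1 to 20 rows; each row is the pose to reach, as a shift and turn from the pose commanded when the call began, along the tool's axes at that moment; what a row does not reach only later rows make up. A row lasts 1/10 s, in which the tool goes at most 50 mm and 8.59 degrees, less where a joint would pass 70% of its speed; a pose out of reach is approached as far as the arm can. A call with a gripper value outside its range is refused whole. The fingers move at their own pace and stop on an object; FORCE is the grip in N (left out, the last holds). Time passes only in rows, so rows that repeat a pose let the fingers close. It gives the time, the measured TCP pose, the force and the opening at its end, in the units of the state.
- status.observe(): the state, without advancing time (a new reading comes with each control period).
- viewer.read_camera(name): name is "scene" or "side" or "wrist"; returns a dict with "image" (480x640x3 uint8, red, green, blue), "range_z" (480x640 float32, m along the optical axis (not along the pixel's ray), 0 where there is no reading), "fx", "fy", "cx", "cy" (pixels), "distortion" ([k1, k2, p1, p2, k3] as OpenCV has them; the pictures are not rectified), "camera_from_world" (4x4, takes a point from world to camera coordinates). Camera axes: x right, y up, looking along -z (the intrinsics and any distortion apply to the point x, -y, -z); pixel columns grow to the right and rows downward; lengths in m; the calibration is good to about 2 mm. A picture is of the moment at which its call begins.
- robot.hand_in(): hands the job in, once; it reports no verdict.
The state is a dict: "time": time; "qpos": joint angles; "qvel": joint speeds; "joint_efforts": joint torques, N m; "tool_pos": TCP position; "tool_rot": TCP orientation; "contact_force": force on the tool from outside, world axes, zero at the start; "torque": the same for the moment, N m; "opening": finger opening in m.
Only numpy, scipy, OpenCV 4.12 (cv2) and the standard library are available. Lean on these libraries where they do the work, as an engineer would, in place of code of your own. Each camera call takes 0.05 s, during which the arm holds its last target. There are 200 camera calls.

### The job

Put away the two fish scalers that lie on the fishmonger's steel table: snap the blue-handled one into the clips on the blue strip and the red-handled one into the clips on the red strip. Press each handle straight down, fully home in both clips of its place, with the middle of the handle roughly midway between them.

Things in the scene. Friction and masses are not known exactly. Their poses are not given: they have to be found in the camera images.
- mid_blue (a point): fish scaler: round blue plastic handle, 22 mm thick, 170 mm long, steel head (52 x 32 x 20 mm, flat below) at its +x end; about 90 g. Point: middle of the handle, on its axis, starting 11 mm above the table, where the scaler lies flat. x: along the handle to the head; z up. The handle reaches 85 mm either way, the head from 82 to 134 mm. Grip across the handle here.
- mid_red (a point): fish scaler: round red plastic handle, 22 mm thick, 170 mm long, steel head (52 x 32 x 20 mm, flat below) at its +x end; about 90 g. Point: middle of the handle, on its axis, starting 11 mm above the table, where the scaler lies flat. x: along the handle to the head; z up. The handle reaches 85 mm either way, the head from 82 to 134 mm. Grip across the handle here.
- seat_blue (a point): the blue scaler's place on the white rack: blue strip (156 x 60 mm) with two sprung steel clips opening upwards, 48 mm either side of the point along x, each 16 mm long; 80 mm free between them for the gripper. Point: where the handle's middle lies when home, 62 mm above the table, 46 above the strip. x: the handle's direction (either way round). Places are 110 mm apart along y, colours in any order.
- seat_red (a point): the red scaler's place: the same on a red strip, same axes and heights. All clips: jaws 37 mm apart at the top (21 mm above the point), 17 mm at the narrowest (9 mm above it), 25 mm below that; the handle rests on a floor 11 mm under the point. Pressing a level handle down past the narrow part takes about 8 N. The third, yellow place is full.
There are look-alikes about, which are no part of the job. Of the things that look like the part that bears mid_red, the larger one is meant. What is shaped like the part that bears mid_blue but turquoise is not meant.

How it is judged:
At the end, for the whole second after the job is handed in: Each of the blue and red scalers lies fully home in the clips of its own colour: the middle of its handle within 25 mm of the place's point along the handle, 8 mm across and 6 mm in height, and its axis within 8 degrees of the place's x axis (either way round) (x of mid_blue in the frame of seat_blue between -0.025 and 0.025 m and y of mid_blue in the frame of seat_blue between -0.008 and 0.008 m and z of mid_blue in the frame of seat_blue between -0.006 and 0.006 m and angle between the x axis of mid_blue and the x axis of seat_blue, either way round below 0.14 rad and x of mid_red in the frame of seat_red between -0.025 and 0.025 m and y of mid_red in the frame of seat_red between -0.008 and 0.008 m and z of mid_red in the frame of seat_red between -0.006 and 0.006 m and angle between the x axis of mid_red and the x axis of seat_red, either way round below 0.14 rad); the robot touches nothing.
It also fails if it takes over 59 s, if anything falls off the work surface, if the arm or the gripper's body presses on something with over 40 N, if the wrist force passes 120 N, or if a joint passes its speed limit or range.

## Working session

There is one attempt and no reset: what is moved stays moved. The work goes in short steps, Python scripts to look and compute and a shell command to move; the robot and the scene stay as the last step left them, time stands still between calls to the robot, and variables do not carry over. Pictures are saved under pics/ and viewed, about 8 in all and at most 12, crops included, and the job is handed in when it is done.

```bash
mkdir -p pics
cat > h.py <<'E'
import numpy as np, cv2
from cell import status, viewer, robot
def cam(n):
    return viewer.read_camera(n)
def world(c, uv, z=None):
    """uv Nx2 pixels -> world; z given: intersect the plane, else use range"""
    uv=np.atleast_2d(np.array(uv,float)); K=np.array([[c['fx'],0,c['cx']],[0,c['fy'],c['cy']],[0,0,1]])
    p=cv2.undistortPoints(uv[:,None],K,np.array(c['distortion'],float))[:,0]
    d=np.c_[p[:,0],-p[:,1],-np.ones(len(p))]
    M=np.linalg.inv(c['camera_from_world']); R,t=M[:3,:3],M[:3,3]
    if z is None:
        ij=uv.round().astype(int); s=c['range_z'][ij[:,1],ij[:,0]][:,None]
    else:
        s=((z-t[2])/(d@R.T)[:,2])[:,None]
    return (d*s)@R.T+t
E
python3 - <<'E'
from h import *
import pickle
a=cam('scene');b=cam('side')
pickle.dump((a,b),open('c0.pkl','wb'))
for n,c in (('scene',a),('side',b)): cv2.imwrite(f'pics/{n}0.png',c['image'][:,:,::-1]); print(n,np.linalg.inv(c['camera_from_world']).round(3).tolist(),c['fx'])
print(status.observe(),robot.pinch_z)
E
```

```text
scene [[-0.486, -0.616, 0.62, 1.006], [0.874, -0.331, 0.357, 0.327], [-0.015, 0.715, 0.699, 0.709], [0.0, 0.0, 0.0, 1.0]] 441.1619796642404
side [[0.998, 0.053, -0.04, 0.401], [-0.066, 0.746, -0.662, -0.721], [-0.005, 0.664, 0.748, 0.885], [0.0, 0.0, 0.0, 1.0]] 488.54769535777376
{'time': 0.1, 'qpos': array([-1.46032587e-01,  3.42654574e-01,  1.52492441e+00, -2.52494505e-05,
        1.27536412e+00, -1.46026800e-01]), 'qvel': array([ 3.97517185e-06, -6.39273918e-04, -1.19026627e-03, -2.16442577e-04,
        8.59149435e-05, -3.75741182e-04]), 'joint_efforts': array([ 1.49919495e-03, -4.32001984e+01, -2.44694173e+01,  7.19219679e-02,
        5.25739230e-02, -9.79429342e-05]), 'tool_pos': array([5.24645359e-01, 4.95449464e-05, 2.26112634e-01]), 'tool_rot': array([-1.57213592e+00,  1.72613937e-04, -1.57079486e+00]), 'contact_force': array([-0.25471006,  0.11746438, -0.08616974]), 'torque': array([-0.00727165,  0.01483456,  0.01487949]), 'opening': 0.09202358072157438} 0.0188
```

View pics/scene0.png

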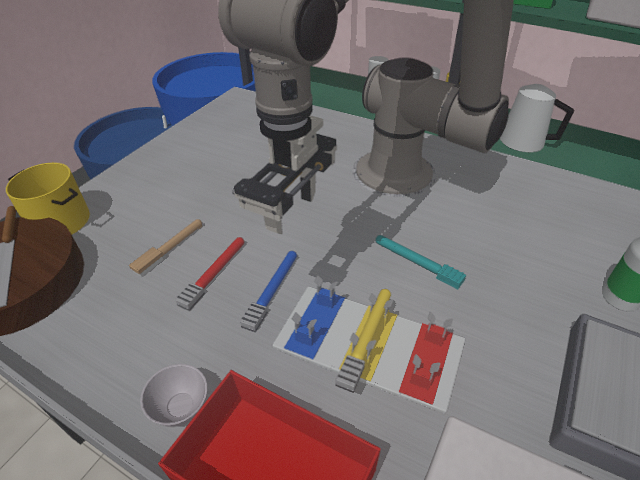

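View pics/side0.png

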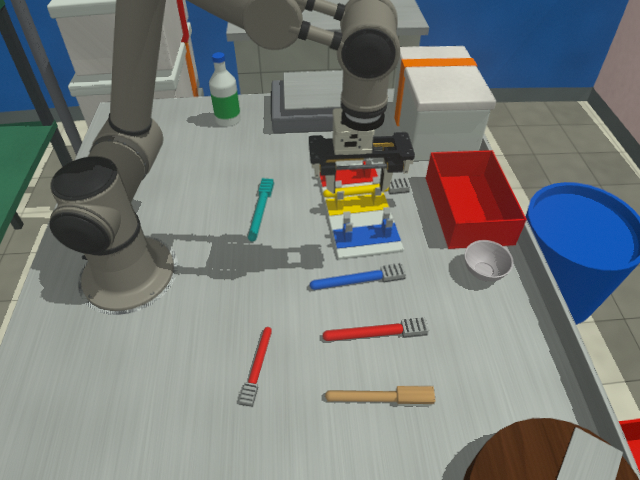

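The scene view shows the blue scaler around (272,285), a red one at (212,270), the blue strip at (318,325) and the red strip at (430,360), with the full yellow place between them. The side view adds a second, shorter red scaler at (257,362), so the red one at (365,332) should be the larger. I'll measure them next.

```bash
cat > m.py <<'E'
from h import *
def blob(c, box, col):
    x0,y0,x1,y1=box
    h=cv2.cvtColor(c['image'],cv2.COLOR_RGB2HSV).astype(int); H,S,V=h[...,0],h[...,1],h[...,2]
    m=(S>130)&(V>50)&({'red':(H<8)|(H>172),'blue':(H>105)&(H<125),'turq':(H>80)&(H<100)}[col])
    k=np.zeros_like(m);k[y0:y1,x0:x1]=1; m&=k
    n,l,st,_=cv2.connectedComponentsWithStats(m.astype(np.uint8)); i=1+np.argmax(st[1:,4]); v,u=np.nonzero(l==i)
    return np.c_[u,v]
def handle(c, box, col, ztop=None):
    p=world(c,blob(c,box,col)); p=p[np.abs(p[:,2]-np.median(p[:,2]))<.02]
    xy=p[:,:2]; r=cv2.minAreaRect((xy*1000).astype(np.float32))
    vx,vy,x,y=cv2.fitLine((xy).astype(np.float32),cv2.DIST_HUBER,0,.001,.001).ravel()
    s=(xy-[x,y])@[vx,vy]; e=np.array([[x,y]])+np.outer(np.percentile(s,[.3,99.7]),[vx,vy])
    print(col,'ends',e.round(4).tolist(),'mid',e.mean(0).round(4),'len',np.ptp(s).round(4),'yaw',np.arctan2(vy,vx).round(3),'z',np.percentile(p[:,2],[5,50,98]).round(4),'rectmid',np.round(r[0],1),np.round(r[1],1))
    return e,p
E
python3 - <<'E'
from m import *; import pickle
a,b=pickle.load(open('c0.pkl','rb'))
print('SCENE')
handle(a,(175,225,250,310),'red');handle(a,(240,240,305,330),'blue')
handle(a,(280,280,350,360),'blue');handle(a,(395,310,465,410),'red')
print('SIDE')
handle(b,(300,260,410,300),'blue');handle(b,(310,315,430,345),'red');handle(b,(235,320,280,410),'red')
handle(b,(325,225,405,260),'blue')
# strips: plane-intersect pixel colours at strip height .016
for n,box,col in (('b',(280,280,350,360),'blue'),('r',(395,310,465,410),'red')):
    q=world(a,blob(a,box,col)); print(n,np.histogram(q[:,2],np.arange(0,.1,.01)))
    q=q[np.abs(q[:,2]-.016)<.008]; r=cv2.minAreaRect((q[:,:2]*1000).astype(np.float32)); print(np.round(r[0],1),np.round(r[1],1),r[2])
i=np.hstack([cv2.resize(a['image'][270:420,260:480],None,fx=3,fy=3,interpolation=2)]); cv2.imwrite('pics/rack.png',i[:,:,::-1])
E
```

```text
SCENE
red ends [[0.4482, -0.196], [0.6058, -0.1921]] mid [ 0.527  -0.1941] len 0.1589 yaw 0.025 z [0.0099 0.0179 0.0216] rectmid [ 526.9 -197.2] [158.9  20. ]
blue ends [[0.4292, -0.0689], [0.5847, -0.0486]] mid [ 0.5069 -0.0587] len 0.163 yaw 0.13 z [0.013  0.0183 0.0216] rectmid [506.4 -60.9] [162.9  20.5]
blue ends [[0.4906, 0.07], [0.6442, 0.0741]] mid [0.5674 0.0721] len 0.1576 yaw 0.026 z [0.0118 0.014  0.0318] rectmid [566.6  65.7] [155.7  59.2]
red ends [[0.4727, 0.2778], [0.625, 0.2915]] mid [0.5489 0.2847] len 0.1557 yaw 0.09 z [0.0119 0.0141 0.0314] rectmid [548.2 284.3] [155.5  59. ]
SIDE
blue ends [[0.4221, -0.0788], [0.5848, -0.0582]] mid [ 0.5035 -0.0685] len 0.1657 yaw 0.126 z [0.0087 0.0181 0.0237] rectmid [503.2 -66.4] [165.6  18.9]
red ends [[0.4405, -0.2093], [0.6041, -0.2025]] mid [ 0.5223 -0.2059] len 0.1654 yaw 0.042 z [0.0101 0.0185 0.0232] rectmid [ 522.7 -202. ] [165.3  22.3]
red ends [[0.297, -0.2996], [0.3287, -0.1778]] mid [ 0.3128 -0.2387] len 0.1267 yaw 1.316 z [0.0102 0.0149 0.0186] rectmid [ 312.1 -238.7] [126.7  17.3]
blue ends [[0.4879, 0.0533], [0.6411, 0.0558]] mid [0.5645 0.0546] len 0.1546 yaw 0.016 z [0.0123 0.0155 0.0316] rectmid [564.7  64. ] [153.6  61.5]
b (array([   4, 1297,  103,  105,  197,   15,    2,    0,    0]), array([0.  , 0.01, 0.02, 0.03, 0.04, 0.05, 0.06, 0.07, 0.08, 0.09]))
[566.6  65.7] [155.7  59.2] 4.610367298126221
r (array([   1, 1711,  108,  124,  260,   23,    1,    1,    0]), array([0.  , 0.01, 0.02, 0.03, 0.04, 0.05, 0.06, 0.07, 0.08, 0.09]))
[548.2 284.3] [155.5  59. ] 4.920635223388672
```

View pics/rack.png

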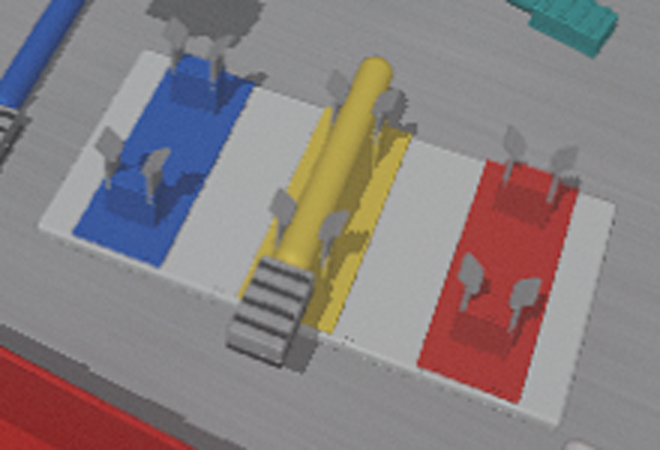

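Measured positions (m, yaw in rad):

| Thing | Position | Yaw |
|---|---|---|
| Blue seat | (0.566, 0.065) | 0.083 |
| Red seat | (0.547, 0.284) | 0.083 |
| Blue scaler | (0.505, -0.064) | 0.128 |
| Large red scaler | (0.525, -0.200) | 0.033 |

The two seats are 219 mm apart, which agrees with the stated 110 mm spacing. The other red scaler's handle is only 127 mm long, so it is the decoy. Next I'll move above the blue scaler, turning the jaws across the handle.

```bash
python3 -m pendant '[[[6.4,7.6,-2,0,1.443,0,7],[6.4,7.6,-2,0,1.443,0,7],[6.4,7.6,-2,0,1.443,0,7],[6.4,7.6,-2,0,1.443,0,7],[6.4,7.6,-2,0,1.443,0,7],[6.4,7.6,-2,0,1.443,0,7],[6.4,7.6,-2,0,1.443,0,7],[6.4,7.6,-2,0,1.443,0,7],[6.4,7.6,-2,0,1.443,0,7],[6.4,7.6,-2,0,1.443,0,7],[6.4,7.6,-2,0,1.443,0,7],[6.4,7.6,-2,0,1.443,0,7],[6.4,7.6,-2,0,1.443,0,7],[6.4,7.6,-2,0,1.443,0,7]]]' 50
cat > w.py <<'E'
from m import *; import sys
c=cam(sys.argv[1]); cv2.imwrite(sys.argv[2],c['image'][:,:,::-1]); s=status.observe(); print(s['tool_pos'].round(4),s['tool_rot'].round(3),s['qpos'].round(2))
import pickle; pickle.dump(c,open('w.pkl','wb'))
for a in sys.argv[3:]: handle(c,(0,0,640,480),a)
E
python3 w.py wrist pics/w1.png blue
```

```text
time: 1.5
tool_pos: [0.505, -0.064, 0.1507]
tool_rot: [-1.571, -0.0, -3.013]
contact_force: [0.1, -0.1, 0.4]
opening: 0.07
[ 0.505  -0.064   0.1507] [-1.571  0.    -3.013] [-0.28  0.39  1.68  0.    1.07  1.17]
blue ends [[0.4905, 0.0486], [0.644, 0.0657]] mid [0.5673 0.0572] len 0.1568 yaw 0.111 z [0.0157 0.017  0.0309] rectmid [566.4  65.2] [155.6  60.6]
```

View pics/w1.png

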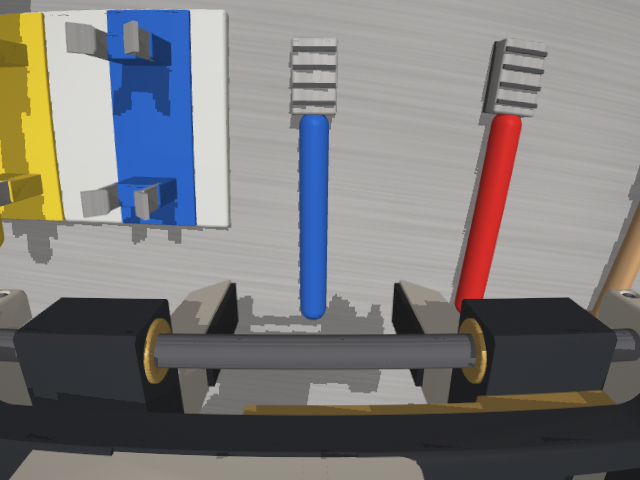

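The wrist view shows the blue handle from (313,115) to (313,318) and the red one around (490,215). The blue strip is at (150,115). I'll measure both handles from this view.

Run:
```python
from m import *; import pickle
c=pickle.load(open('w.pkl','rb'))
handle(c,(280,100,350,330),'blue'); handle(c,(440,100,540,310),'red')
```

```text
blue ends [[0.4262, -0.0727], [0.5857, -0.0531]] mid [ 0.506  -0.0629] len 0.163 yaw 0.122 z [0.0163 0.0214 0.0238] rectmid [505.  -63.3] [163.   21.4]
red ends [[0.4489, -0.1989], [0.6062, -0.1922]] mid [ 0.5276 -0.1955] len 0.1611 yaw 0.042 z [0.0127 0.021  0.0238] rectmid [ 526.4 -199.2] [161.2  21.3]
```

```bash
python3 -m pendant '[[[0,5,0,0,0,0,7],[0,10,0,0,0,0,7],[0,13,0,0,0,0,7],[0,14.7,-0.2,0,0,0,7],[0,14.7,-0.2,0,0,0,7],[0,14.7,-0.2,0,0,0,7],[0,14.7,-0.2,0,0,0,1],[0,14.7,-0.2,0,0,0,1],[0,14.7,-0.2,0,0,0,1],[0,14.7,-0.2,0,0,0,1],[0,14.7,-0.2,0,0,0,1],[0,14.7,-0.2,0,0,0,1],[0,14.7,-0.2,0,0,0,1],[0,14.7,-0.2,0,0,0,1]]]' 50
```

```text
time: 2.95
tool_pos: [0.5048, -0.062, 0.0038]
tool_rot: [-1.571, 0.0, -3.014]
contact_force: [0.3, -0.5, 0.7]
opening: 0.0212
```

```bash
python3 -m pendant '[[[0,-3,0,0,0,0,1],[0,-8,0,0,0,0,1],[0,-12,0,0,0,0,1],[0,-14,-3,0,0,0,1],[-3,-14,-6,0,0.045,0,1],[-5.5,-14,-9,0,0.045,0,1],[-7.5,-14,-11.8,0,0.045,0,1],[-7.5,-14,-11.8,0,0.045,0,1],[-7.5,-14,-11.8,0,0.045,0,1],[-7.5,-14,-11.8,0,0.045,0,1],[-7.5,-14,-11.8,0,0.045,0,1]]]' 50
python3 w.py wrist pics/w2.png
python3 - <<'E'
from m import *; import pickle
c=pickle.load(open('w.pkl','rb'))
handle(c,(200,0,440,330),'blue')
c2=cam('side'); cv2.imwrite('pics/s2.png',np.hstack([c2['image'][100:320,280:480],c2['image'][:220,:1]])[:,:,::-1].repeat(2,0).repeat(2,1))
c3=cam('scene'); cv2.imwrite('pics/both.png',np.vstack([np.hstack([c['image'][0:440:1,:400],c3['image'][0:440,150:500]])])[:,:,::-1])
E
```

```text
time: 4.05
tool_pos: [0.5637, 0.0636, 0.1437]
tool_rot: [-1.571, -0.0, -3.06]
contact_force: [0.1, -0.7, -0.7]
opening: 0.0205
[0.5638 0.0636 0.1438] [-1.571 -0.    -3.06 ] [-0.02  0.49  1.52 -0.    1.12  1.47]
blue ends [[0.5589, 0.0632], [0.645, 0.0697]] mid [0.602  0.0664] len 0.089 yaw 0.075 z [0.1559 0.1612 0.1635] rectmid [601.   66.2] [89.1 22.5]
```

View pics/both.png

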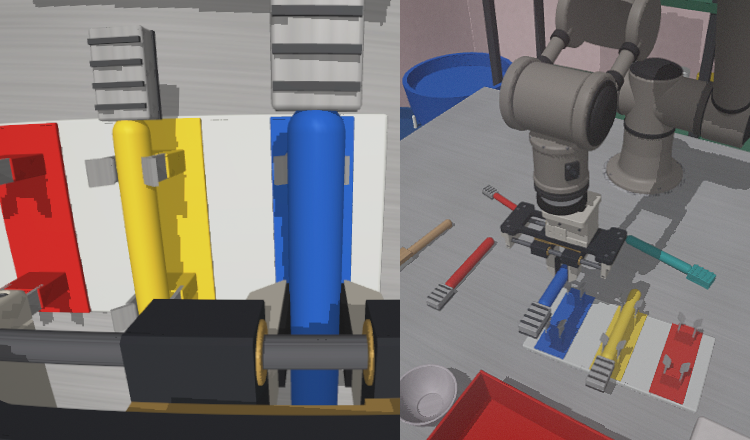

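The wrist crop shows the blue handle over its strip, with the far clip's jaws showing on both sides of it at (282,170) and (347,170). The scene half shows it level above the rack. I'll shift 1.5 mm sideways and press down.

```bash
python3 -m pendant '[[[0,3,-0.15,0,0,0,1],[0,5,-0.15,0,0,0,1],[0,5.5,-0.15,0,0,0,1],[0,6,-0.15,0,0,0,1],[0,6.5,-0.15,0,0,0,1],[0,7,-0.15,0,0,0,1],[0,7.4,-0.15,0,0,0,1],[0,7.8,-0.15,0,0,0,1],[0,8.2,-0.15,0,0,0,1],[0,8.5,-0.15,0,0,0,1],[0,8.8,-0.15,0,0,0,1],[0,9,-0.15,0,0,0,1],[0,9,-0.15,0,0,0,1],[0,9,-0.15,0,0,0,1],[0,9,-0.15,0,0,0,1]]]' 55
python3 w.py wrist pics/w3.png
python3 - <<'E'
from m import *; import pickle
c=pickle.load(open('w.pkl','rb'))
e,p=handle(c,(230,0,400,330),'blue')
for x in np.arange(.56,.66,.01):
    q=p[abs(p[:,0]-x)<.005]
    if len(q): print(x.round(2), np.percentile(q[:,2],97).round(4), ((q[:,1].min()+q[:,1].max())/2).round(4))
print(status.observe()['contact_force'])
E
```

```text
time: 5.7
tool_pos: [0.5642, 0.0658, 0.0547]
tool_rot: [-1.57, 0.001, -3.059]
contact_force: [-2.2, -2.1, 8.7]
opening: 0.0213
[0.5642 0.0658 0.0547] [-1.570e+00  1.000e-03 -3.059e+00] [-0.02  0.61  1.61 -0.    0.92  1.47]
blue ends [[0.5596, 0.0654], [0.6455, 0.0721]] mid [0.6026 0.0688] len 0.0891 yaw 0.078 z [0.0672 0.0724 0.0746] rectmid [601.7  68. ] [88.8 33.8]
0.56 0.0743 0.0656
0.57 0.0745 0.0661
0.58 0.0745 0.067
0.59 0.0745 0.0678
0.6 0.0745 0.0685
0.61 0.0746 0.0687
0.62 0.0746 0.07
0.63 0.0745 0.0709
0.64 0.0743 0.0716
0.65 0.0716 0.072
[-2.0350812  -1.44424391  7.77048167]
```

```bash
python3 -m pendant '[[[0,0.1,0,0,0,0,1],[0,0.15,0,0,0,0,1],[0,0.15,0,0,0,0,1]]]' 55
python3 -m pendant '[[[0,-0.1,0,0,0,0,4.5],[0,-0.1,0,0,0,0,4.5],[0,-0.1,0,0,0,0,4.5],[0,-0.1,0,0,0,0,4.5],[0,-0.1,0,0,0,0,4.5],[0,-2,0,0,0,0,4.5],[0,-5,0,0,0,0,4.5],[0,-9,0,0,0,0,4.5],[0,-9,0,0,0,0,4.5],[0,-9,0,0,0,0,4.5]]]'
python3 w.py wrist pics/w4.png
python3 - <<'E'
from m import *; import pickle
c=pickle.load(open('w.pkl','rb'))
e,p=handle(c,(200,0,400,330),'blue')
p=world(c,blob(c,(200,0,400,330),'blue')); p=p[p[:,2]>.055]
for x in np.arange(.50,.66,.02):
    q=p[abs(p[:,0]-x)<.005]
    if len(q): print(x.round(2), np.percentile(q[:,2],97).round(4), ((q[:,1].min()+q[:,1].max())/2).round(4))
E
```

```text
time: 6.05
tool_pos: [0.5642, 0.0658, 0.0545]
tool_rot: [-1.57, 0.001, -3.059]
contact_force: [-6.0, -2.8, 20.2]
opening: 0.0204
time: 7.05
tool_pos: [0.5644, 0.0661, 0.1429]
tool_rot: [-1.571, 0.002, -3.059]
contact_force: [0.8, 0.4, -1.4]
opening: 0.0451
[0.5636 0.0661 0.1418] [-1.571e+00 -1.000e-03 -3.059e+00] [-0.02  0.5   1.53 -0.    1.12  1.47]
blue ends [[0.5088, 0.0609], [0.6453, 0.0724]] mid [0.577  0.0667] len 0.1407 yaw 0.084 z [0.0666 0.0724 0.0748] rectmid [575.2  68.4] [140.6  39.4]
0.52 0.0747 0.0678
0.54 0.0747 0.0636
0.56 0.0746 0.0657
0.58 0.0747 0.067
0.6 0.0748 0.0686
0.62 0.0751 0.0716
0.64 0.3021 0.0715
```

View pics/w4.png

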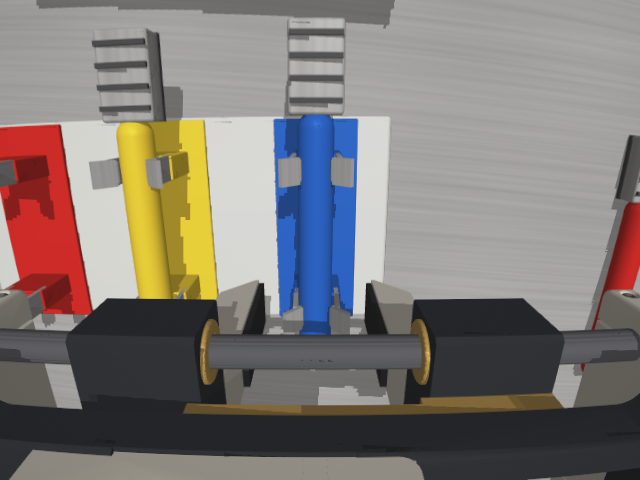

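The wrist view shows the blue handle between both pairs of jaws, at (290–342,170) and (295–335,300), level and centred. Pressing with 20 N moved it no further, so it is home. Next is the red one.

```bash
python3 -m pendant '[[[0,-1,4,0,0.042,0,7],[1,-1,9,0,0.042,0,7],[2.5,-1,14,0,0.042,0,7],[4,-1,19,0,0.042,0,7],[5.8,-1,24,0,0.042,0,7],[5.8,-1,26.1,0,0.042,0,7],[5.8,-1,26.1,0,0.042,0,7],[5.8,-1,26.1,0,0.042,0,7],[5.8,-1,26.1,0,0.042,0,7],[5.8,-1,26.1,0,0.042,0,7],[5.8,-1,26.1,0,0.042,0,7]]]' 50
python3 w.py wrist pics/w5.png
python3 - <<'E'
from m import *; import pickle
c=pickle.load(open('w.pkl','rb'))
handle(c,(250,60,390,335),'red')
E
```

```text
time: 8.2
tool_pos: [0.528, -0.1976, 0.1521]
tool_rot: [-1.571, -0.0, -3.099]
contact_force: [0.3, -0.2, 0.0]
opening: 0.0705
[ 0.528  -0.1978  0.1522] [-1.571  0.    -3.099] [-0.49  0.48  1.52  0.    1.14  1.03]
red ends [[0.4457, -0.2035], [0.6067, -0.1972]] mid [ 0.5262 -0.2004] len 0.1633 yaw 0.039 z [0.0162 0.0214 0.0238] rectmid [ 525.2 -200.4] [163.3  21.6]
```

```bash
python3 -m pendant '[[[0,5,0.25,0,0,0,7],[0,10,0.25,0,0,0,7],[0,13,0.25,0,0,0,7],[0,14.8,0.25,0,0,0,7],[0,14.8,0.25,0,0,0,7],[0,14.8,0.25,0,0,0,7],[0,14.8,0.25,0,0,0,1],[0,14.8,0.25,0,0,0,1],[0,14.8,0.25,0,0,0,1],[0,14.8,0.25,0,0,0,1],[0,14.8,0.25,0,0,0,1],[0,14.8,0.25,0,0,0,1],[0,14.8,0.25,0,0,0,1],[0,14.8,0.25,0,0,0,1]]]' 50
```

```text
time: 9.65
tool_pos: [0.5279, -0.2013, 0.0043]
tool_rot: [-1.571, 0.0, -3.101]
contact_force: [0.0, -0.6, 1.8]
opening: 0.0209
```

```bash
python3 -m pendant '[[[0,-3,0,0,0,0,1],[0,-8,0,0,0,0,1],[0,-12,0,0,0,0,1],[0,-15,-4,0,0,0,1],[0,-15,-9,0,0,0,1],[-1,-15,-14,0,-0.043,0,1],[-1,-15,-19,0,-0.043,0,1],[-2,-15,-24,0,-0.043,0,1],[-2,-15,-29,0,-0.043,0,1],[-3,-15,-34,0,-0.043,0,1],[-3,-15,-39,0,-0.043,0,1],[-4,-15,-44,0,-0.043,0,1],[-4,-15,-48.4,0,-0.043,0,1],[-4,-15,-48.4,0,-0.043,0,1],[-4,-15,-48.4,0,-0.043,0,1],[-4,-15,-48.4,0,-0.043,0,1],[-4,-15,-48.4,0,-0.043,0,1],[-4,-15,-48.4,0,-0.043,0,1]]]' 50
python3 w.py wrist pics/w6.png
python3 - <<'E'
from m import *; import pickle
c=pickle.load(open('w.pkl','rb'))
e,p=handle(c,(200,0,440,330),'red')
for x in np.arange(.54,.65,.02):
    q=p[abs(p[:,0]-x)<.005]
    if len(q): print(x.round(2), np.percentile(q[:,2],97).round(4), ((q[:,1].min()+q[:,1].max())/2).round(4))
h=world(c,blob(c,(0,0,640,480),'red')); h=h[abs(h[:,2]-.016)<.006]; print(np.percentile(h[:,:2],[1,99],axis=0).round(4))
E
```

```text
time: 11.45
tool_pos: [0.5485, 0.2826, 0.1544]
tool_rot: [-1.571, 0.0, -3.06]
contact_force: [0.0, 1.2, -0.5]
opening: 0.021
[0.5484 0.2828 0.1544] [-1.571  0.    -3.06 ] [ 0.35  0.57  1.36 -0.    1.21  1.84]
red ends [[0.5434, 0.2821], [0.627, 0.2895]] mid [0.5852 0.2858] len 0.087 yaw 0.088 z [0.1661 0.1714 0.1737] rectmid [584.1 285.3] [86.8 23.4]
0.54 0.1725 0.2823
0.56 0.1736 0.2833
0.58 0.1736 0.2855
0.6 0.1735 0.2871
0.62 0.1734 0.2886
[[0.499  0.2528]
 [0.6256 0.3191]]
```

View pics/w6.png

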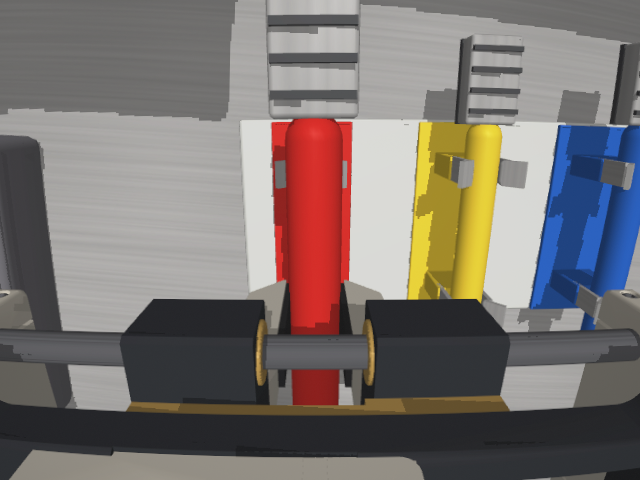

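The wrist view shows the red handle over the red strip, with the far clip's jaws at (281,172) and (344,172), and blue still clipped at right. A dark tray shows at left, (20,260). I'll check its height before pressing down.

Run:
```python
from m import *; import pickle
a,b=pickle.load(open('c0.pkl','rb'))
print(world(a,[[590,322],[575,340],[620,345],[560,440]]).round(3).tolist())
c=pickle.load(open('w.pkl','rb')); print(world(c,[[20,145],[20,200],[30,250]]).round(3).tolist())
```

```text
[[0.388, 0.519, 0.086], [0.41, 0.509, 0.052], [0.416, 0.571, 0.087], [0.6, 0.518, 0.034]]
[[0.594, 0.511, 0.028], [0.553, 0.509, 0.036], [0.511, 0.51, 0.031]]
```

The tray starts at y≈0.51 and is under 9 cm high, so it is well clear of the gripper. Pressing red down.

```bash
python3 -m pendant '[[[0,3,-0.15,0,0,0,1],[0,6,-0.15,0,0,0,1],[0,6.5,-0.15,0,0,0,1],[0,7,-0.15,0,0,0,1],[0,7.5,-0.15,0,0,0,1],[0,8,-0.15,0,0,0,1],[0,8.4,-0.15,0,0,0,1],[0,8.8,-0.15,0,0,0,1],[0,9.2,-0.15,0,0,0,1],[0,9.5,-0.15,0,0,0,1],[0,9.8,-0.15,0,0,0,1],[0,10,-0.15,0,0,0,1],[0,10.1,-0.15,0,0,0,1],[0,10.1,-0.15,0,0,0,1],[0,10.1,-0.15,0,0,0,1]]]' 55
```

```text
time: 13.0
tool_pos: [0.5482, 0.2852, 0.0551]
tool_rot: [-1.571, 0.001, -3.058]
contact_force: [-3.5, -4.9, 12.4]
opening: 0.0208
```

```bash
python3 -m pendant '[[[0,0.1,0,0,0,0,1],[0,0.1,0,0,0,0,1],[0,0.1,0,0,0,0,1]]]' 55
python3 -m pendant '[[[0,-0.1,0,0,0,0,4.5],[0,-0.1,0,0,0,0,4.5],[0,-0.1,0,0,0,0,4.5],[0,-0.1,0,0,0,0,4.5],[0,-0.1,0,0,0,0,4.5],[0,-2,0,0,0,0,4.5],[0,-5,0,0,0,0,4.5],[0,-9,0,0,0,0,4.5],[2,-12,0,0,0,0,4.5],[6,-14,0,0,0,0,4.5],[10,-14,0,0,0,0,4.5],[12,-14,0,0,0,0,4.5],[12,-14,0,0,0,0,4.5],[12,-14,0,0,0,0,4.5],[12,-14,0,0,0,0,4.5]]]'
python3 w.py wrist pics/w7.png
python3 - <<'E'
from m import *; import pickle
c=pickle.load(open('w.pkl','rb'))
s=cam('scene'); o=np.hstack([c['image'],]); cv2.imwrite('pics/fin.png',np.hstack([c['image'][:,100:540][:450],cv2.resize(s['image'][230:430,250:500],None,fx=1.44,fy=1.44)[:288].copy() if 0 else cv2.copyMakeBorder(cv2.resize(s['image'][240:440,260:500],None,fx=1.5,fy=1.5),0,150,0,0,cv2.BORDER_CONSTANT)])[:,:,::-1])
print('contact',status.observe()['contact_force'].round(1))
th=.083; u=np.array([np.cos(th),np.sin(th)]); n=np.array([-u[1],u[0]])
for nm,cc in (('wrist',c),('scene',s)):
  for col,S in (('red',(.548,.2844)),('blue',(.5664,.0652))):
    h=cv2.cvtColor(cc['image'],cv2.COLOR_RGB2HSV).astype(int);H,Sa,V=h[...,0],h[...,1],h[...,2]
    m=(Sa>130)&(V>50)&(((H<8)|(H>172)) if col=='red' else (H>105)&(H<125)); v,uu=np.nonzero(m&(cc['range_z']>0))
    p=world(cc,np.c_[uu,v]); d=p[:,:2]-S; X,Y=d@u,d@n
    k=(abs(X)<.1)&(abs(Y)<.03)&(p[:,2]>.056)&(p[:,2]<.09)
    if k.sum()<50: print(nm,col,'few',k.sum()); continue
    top=k&(p[:,2]>.068)
    f=np.polyfit(X[top],Y[top],1)
    g=np.polyfit(X[top],p[top,2],1)
    print(nm,col,'x range',np.percentile(X[k],[.5,99.5]).round(4),'y mid',f[1].round(4),'dyaw',f[0].round(3),'slope z',g[0].round(4),'top z',np.percentile(p[k,2],97).round(4))
E
```

```text
time: 13.3
tool_pos: [0.5482, 0.2852, 0.055]
tool_rot: [-1.571, 0.002, -3.058]
contact_force: [-5.5, -4.5, 20.0]
opening: 0.0209
time: 14.8
tool_pos: [0.4296, 0.2755, 0.1921]
tool_rot: [-1.571, 0.001, -3.058]
contact_force: [0.5, 0.4, 0.1]
opening: 0.045
[0.4295 0.2754 0.1919] [-1.571  0.    -3.058] [ 0.42  0.35  1.62 -0.    1.18  1.91]
contact [ 0.2 -0.2  0.4]
wrist red x range [-0.0847  0.036 ] y mid 0.0008 dyaw 0.003 slope z 0.0022 top z 0.0748
wrist blue x range [-0.084   0.0462] y mid 0.0038 dyaw -0.002 slope z 0.0021 top z 0.0748
scene red x range [-0.0798  0.0774] y mid 0.0007 dyaw -0.002 slope z 0.0025 top z 0.0722
scene blue x range [-0.0768  0.0783] y mid 0.0017 dyaw -0.004 slope z -0.0037 top z 0.0721
```

View pics/fin.png

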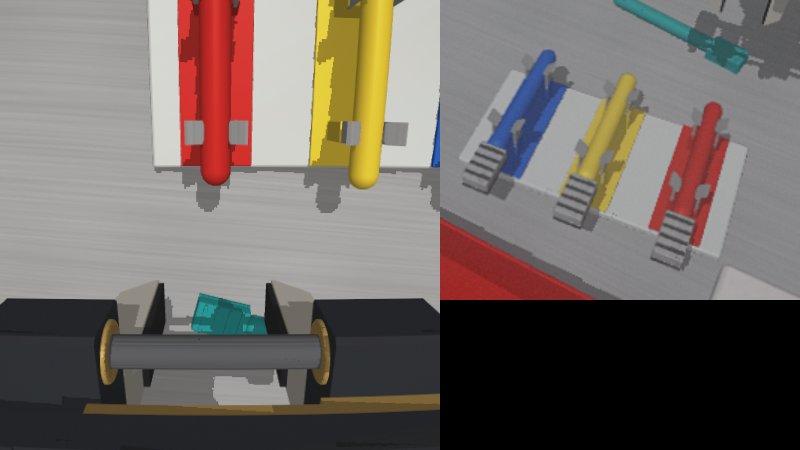

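The final picture shows both handles between their clip jaws: red at (215,130) in the wrist half, blue at (525,100) and red at (690,150) in the scene half. The gripper is clear of everything, so I'm handing in.

```bash
python3 -c "
from cell import robot,status
print(robot.hand_in()); print(status.observe()['time'])"
```

```text
the job is handed in; nothing more can be done
None
the job is handed in; nothing more can be done
```

I snapped the blue scaler into the blue clips and the larger red scaler into the red clips, then handed the job in at about 15 s of the 59 s allowed. I left the shorter red scaler and the turquoise one where they were. Hand-in gives no verdict, so these are my own last checks.

| Check | Blue | Red | Limit |
|---|---|---|---|
| Offset across the handle, scene camera | 1.7 mm | 0.7 mm | 8 mm |
| Offset across the handle, wrist camera | 3.8 mm | 0.8 mm | 8 mm |
| Angle to the place's axis, larger of the two views | 0.004 rad | 0.003 rad | 0.14 rad |
| Offset along the handle | about 1–2 mm | about 1–2 mm | 25 mm |

- **Height:** the handle tops read 72–75 mm, against 73 mm when fully home. Neither handle moved further under a 20 N press.
- **Robot:** the gripper was clear of everything, with contact force near zero.
- **Disagreements:** the two cameras differ by 2 mm on blue's sideways offset, which I put down to the wrist camera's slanting view of it. They also differ by about 2.6 mm on height. All values are within the limits, and no check failed.

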